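# Clip in the flow cell and open the gas cock

## Robot

A 6-joint arm with a two-finger parallel gripper is mounted at the origin on the work surface. World frame = base frame: x ahead of the robot, y to its left, z up, the work surface at z = 0. Lengths are in m, angles in rad, forces in N, time in s.
With the tool pointing down it reaches from about 0.35 to 0.775 m from the base axis. Payload 7.3 kg.
Tool frame: the origin (TCP) lies at the very end of the fingers, on their centre line; the grasp point (between the pads) lies 19 mm behind it; z points along the fingers, y is the direction in which the jaws open and shut (so a half turn about z gives the same grasp; the last joint's range is limited). The gripper opens to 92 mm and grips with 3 to 60 N. Pads are 19 mm wide; open, the fingers measure 130 mm over their backs; the gripper's body (75 mm by 190 mm) begins 47 mm behind the grasp point.
Start: joints at [1.036, 0.342, 1.524, -0, 1.275, -0.146], TCP at [0.199, 0.486, 0.227] pointing down, gripper open.
Joint ranges: [-2.53, 2.53], [-0.77, 2.02], [0.04, 2.7], [-1, 4.14], [0.28, 2.66], [-3.11, 3.11]. Speed limits (rad/s): [2.57, 2.57, 3.14, 3.14, 3.14, 3.14].

## Interface

Orientations are given as [roll, pitch, yaw] about the fixed x, y, z axes, in that order (R = Rz(yaw) Ry(pitch) Rx(roll)).
In Python, from cell import monitor, eyes, order gives the robot as it stands. The module is installed in compiled form; this text tells all that it offers.
- The arm moves only by the tool carry_out, never from a script. Its argument "targets" is a list of rows, each a list of 2 entries, a list of its own where there are three numbers: the shift along the tool's x, y, z in m, then the turn about the tool's z in rad. In form: [[[dx, dy, dz], twist], ...]. A call has 1 to 10 rows; each row shifts and turns the pose as measured when the row begins, along the tool's axes as they then stand; what a row does not reach is not made up. A row lasts 1/8 s, in which the tool goes at most 62.5 mm and 10.7 degrees, less where a joint would pass 70% of its speed; a pose out of reach is approached as far as the arm can. A call is refused whole if a number of a shift passes 0.0625 or a number of a turn 0.188, either way. A call with a gripper value outside its range is refused whole. "fingers" is the closure, from 0 (fully open) to 1 (shut), set as the call begins (left out, the last holds). The fingers move at their own pace and stop on an object; "grip_force" is the grip in N (left out, the last holds). Time passes only in rows, so rows that do not move let the fingers close. It gives the time, the measured TCP pose, the force and the opening at its end, in the units of the state.
- monitor.observe(): the state, without advancing time (a new reading comes with each control period).
- eyes.read_camera(name): name is "scene" or "top"; returns the picture (420x560x3 uint8, red, green, blue); there is no depth.
- eyes.camera_info(name): a dict with "K" (3x3 intrinsics, pixels), "dist" ([k1, k2, p1, p2, k3] as OpenCV has them; the pictures are not rectified), "rvec" (rotation vector, rad) and "tvec" (3), from world to camera coordinates, as OpenCV has them. Camera axes: x right, y down, z forward; pixel columns grow to the right and rows downward; lengths in m; the calibration is good to about 2 mm. A picture is of the moment at which its call begins. camera_info takes no time and is no camera call.
- order.hand_in(): hands the job in, once; it reports no verdict.
The state is a dict: "time": time; "qpos": joint angles; "qvel": joint speeds; "joint_efforts": joint torques, N m; "tool_pos": TCP position; "tool_rot": TCP orientation; "contact_force": force on the tool from outside, world axes, zero at the start; "torque": the same for the moment, N m; "opening": finger opening in m.
Only numpy, scipy, OpenCV 4.12 (cv2) and the standard library are available. Lean on these libraries where they do the work, as an engineer would, in place of code of your own. Each camera call takes 0.05 s, during which the arm holds its last target.

## Task

Load the flow cell on the bench: lift the wire clip of the holder well clear, slide the flat cell along its rails fully home against the end stop, and lower the clip until it rests on the cell. Only when the cell is clipped in, turn the handle of the gas cock from shut (across the pipe) to fully open (in line with the pipe, at its stop), without forcing it, and leave the bottle, jar and beaker where they are.

Things in the scene. Friction and masses are not known exactly. Their poses are not given: they have to be found in the camera images.
- holder: Cell holder, a grey slab fixed to the bench, 320 x 110 x 30 mm high (deck at z = 30 mm). Origin on the bench, +x the push-in direction (away from the robot); slab from x = -210 to +110 mm. Two rails along x, 6 mm high, inner faces at y = +-32.5 mm, x = -200 to +60 mm. Two hinge cheeks up to z = 64 mm at x = 88 to 112, y = +-35 to +-43 mm.
- stop_face (a point): Foot of the face of the holder's end stop, at (55, 0, 30) mm of the holder: the cell's leading edge comes here. The stop is a small aluminium block 30 mm wide, 12 mm high on the deck. Axes as the holder.
- cell: Loose flow cell, 0.22 kg: flat aluminium plate 150 (x) x 60 (y) x 8 mm with a small glass window; origin at the centre of its underside. It starts on the deck between the rails, short of the clip, origin at x = -115 to -90 mm of the holder, its x along the holder's. Home, its origin is at x = -20 mm, y = 0, z = 30 mm of the holder.
- cell_fin (a point): Centre of the top of the cell's upright grey grip fin, 60 mm behind (-x) and 40 mm above the cell's origin. The fin is 24 mm long in x, 12 mm thick in y, on the centre line, and stands 32 mm over the plate.
- clip (a joint): Angle (rad) of the steel wire clip about its hinge. 0: down on the bare deck; about 0.115: resting on the cell; 1.2: raised to its limit. Starts at 0 to 0.05, its two feet barring the cell's way; from 0.5 up the cell passes freely beneath. The hinge is stiff: the clip stays where it is left; moving it takes about 2 N at the bar.
- clip_hinge (a point): Centre of the clip's hinge axis, at (100, 0, 50) mm of the holder; the axis lies along the holder's y. Axes as the holder.
- clip_bar (a point): Middle of the clip's round cross bar, 10 mm thick, along the holder's y. The side wires (8 mm) are at y = +-25 mm with nothing between them below the bar: it can be pinched from above, a finger either side (-x, +x). At clip = 0 it is 90 mm before (-x) and 25 mm above the hinge axis; it rises and swings back (+x) about the hinge at 93.4 mm radius as the clip opens.
- cock: Fixed pipe bridge of the gas cock: a steel pipe (22 mm) along its x axis at z = 48 mm, bent down to the bench at x = +-75 mm (none of the pipe is higher than 63 mm), brass valve body in the middle. Origin on the bench under the valve stem, z up.
- handle (a joint): Angle (rad) of the cock's lever handle about the upright stem over cock's origin. 0: shut, pointing to cock's +y, across the pipe. Opens counter-clockwise seen from above to 1.571, a hard stop, pointing to cock's -x, in line with the pipe. Starts at 0 to 0.1. It stays where it is left; turning it takes about 3 N, 90 mm from the stem.
- handle_grip (a point): Middle of the lever's grey sleeve, 90 mm from the stem, 90 mm above the bench. The sleeve is 22 mm wide, 16 mm high (z = 82 to 98 mm) and reaches from 45 to 120 mm from the stem. The point's y points outwards along the lever.
- amber_bottle: Bystander: amber bottle, 72 mm diameter, 130 mm tall; origin at the centre of its underside.
- white_jar: Bystander: white jar, 70 mm diameter, 90 mm tall; origin at the centre of its underside.
- beaker: Bystander: glass beaker, 76 mm diameter, 95 mm tall; origin at the centre of its underside.
Mind the look-alikes: they are no part of the job. Of the things shaped like the cell, the aluminium one is meant. Several things have the shape of the cock; the one meant has the colours described above.

How it is judged:
By the outcome, as a careful person would: the job done as asked, in the order asked, and still so for the second after the job is handed in, with the robot touching nothing.
It also fails if it takes over 72 s, if anything falls off the work surface, if the arm or the gripper's body presses on something with over 40 N, if the wrist force passes 120 N, or if a joint passes its speed limit or range.

## Working session

There is one attempt and no reset: what is moved stays moved. The work goes in short steps, Python scripts to look and compute and a tool call to move; the robot and the scene stay as the last step left them, time stands still between calls to the robot, and variables do not carry over. Pictures are saved under pics/ and viewed, and the job is handed in when it is done.

Besides the shell and the picture viewer there is one more tool, called after ">>>" as name(argument=value, ...) on one line, values as JSON. carry_out: Moves the arm, as the interface text tells. Its arguments: {"type":"object","properties":{"targets":{"type":"array","items":{"type":"array"}},"fingers":{"type":"number"},"grip_force":{"type":"number"}},"required":["targets"]}

```bash
mkdir -p pics; ls
python3 - <<'E'
from cell import monitor, eyes, order
import cv2
s=monitor.observe(); print({k:(v if not hasattr(v,'__len__') else [round(float(x),3) for x in v]) for k,v in s.items()})
for n in ("scene","top"):
    i=eyes.camera_info(n); print(n,i)
    im=eyes.read_camera(n); cv2.imwrite(f'pics/{n}0.png',cv2.cvtColor(im,cv2.COLOR_RGB2BGR))
E
```

```text
pics
{'time': 0.0, 'qpos': [1.036, 0.343, 1.525, -0.0, 1.275, -0.146], 'qvel': [0.0, 0.001, -0.001, -0.001, -0.001, 0.004], 'joint_efforts': [0.001, -43.125, -24.422, 0.072, 0.056, -0.0], 'tool_pos': [0.199, 0.485, 0.226], 'tool_rot': [-3.14, -0.0, 2.753], 'contact_force': [0.454, 0.625, 1.856], 'torque': [0.013, -0.018, 0.039], 'opening': 0.09194140333124685}
scene {'K': array([[395.79586773,   0.        , 281.95381685],
       [  0.        , 395.79586773, 207.78038633],
       [  0.        ,   0.        ,   1.        ]]), 'dist': array([-0.0962774,  0.       ,  0.       ,  0.       ,  0.       ]), 'rvec': array([ 2.16228661,  1.29429185, -0.44341984]), 'tvec': array([-0.29240321, -0.34028994,  1.70897477])}
top {'K': array([[544.40484464,   0.        , 280.3173541 ],
       [  0.        , 544.40484464, 209.28855893],
       [  0.        ,   0.        ,   1.        ]]), 'dist': array([-0.1494577,  0.       ,  0.       ,  0.       ,  0.       ]), 'rvec': array([ 2.20837307, -2.14449057,  0.1353929 ]), 'tvec': array([-0.02440193,  0.58364584,  1.42863569])}
```

View pics/scene0.png

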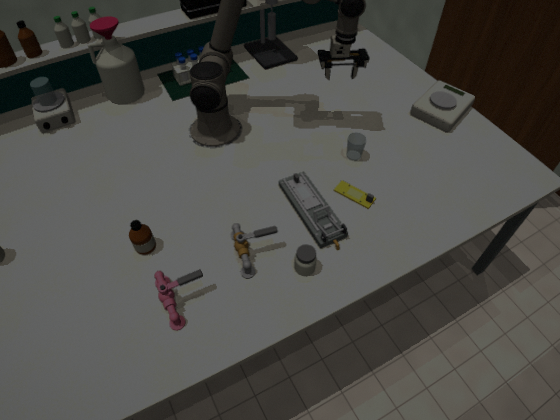

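View pics/top0.png

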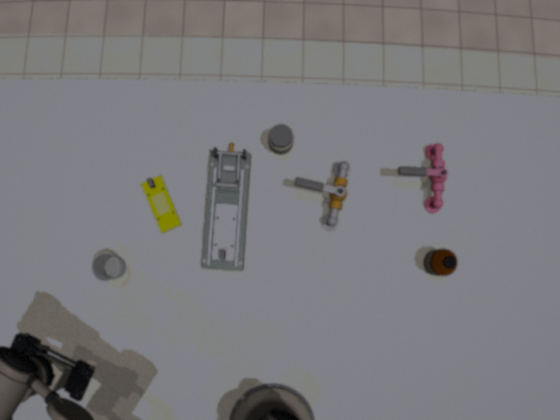

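The scene view shows the aluminium cell in the grey holder (about 312,205), a yellow look-alike cell (355,194), the brass and steel cock (242,248) and a pink look-alike cock (170,298). In the top view the holder is at (226,210), the brass cock at (338,195), the pink cock at (436,175), the yellow cell at (160,203), the jar at (281,138), the beaker at (112,267) and the bottle at (441,262). I choose the cell in the holder and the brass/steel cock, and will check both in close crops.

Run:
```python
import cv2,numpy as np
t=cv2.imread('pics/top0.png'); s=cv2.imread('pics/scene0.png')
def crop(im,x0,y0,w,h,k,n):
    c=cv2.resize(im[y0:y0+h,x0:x0+w],None,fx=k,fy=k,interpolation=cv2.INTER_CUBIC)
    c=np.clip(255*(c/255.)**0.6,0,255).astype(np.uint8)
    for i in range(0,w,10):
        cv2.line(c,(i*k,0),(i*k,6 if (x0+i)%50 else 14),(0,0,255),1)
        if (x0+i)%20==0: cv2.putText(c,str(x0+i),(i*k,24),0,.4,(0,0,255),1)
    for j in range(0,h,10):
        cv2.line(c,(0,j*k),(6,j*k),(0,0,255),1)
        if (y0+j)%20==0: cv2.putText(c,str(y0+j),(8,j*k+4),0,.4,(0,0,255),1)
    cv2.imwrite(n,c)
crop(t,190,130,180,150,4,'pics/t1.png')
crop(s,220,160,160,130,5,'pics/s1.png')
```

```text
(no output)
```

View pics/t1.png

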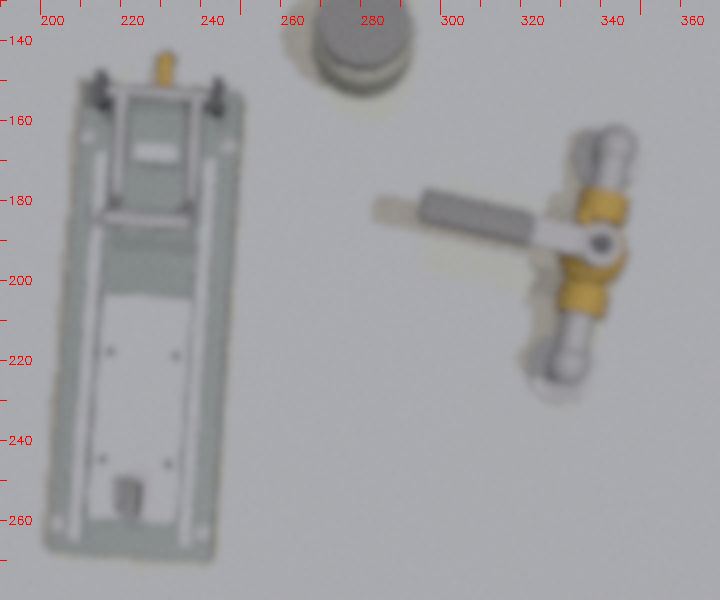

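View pics/s1.png

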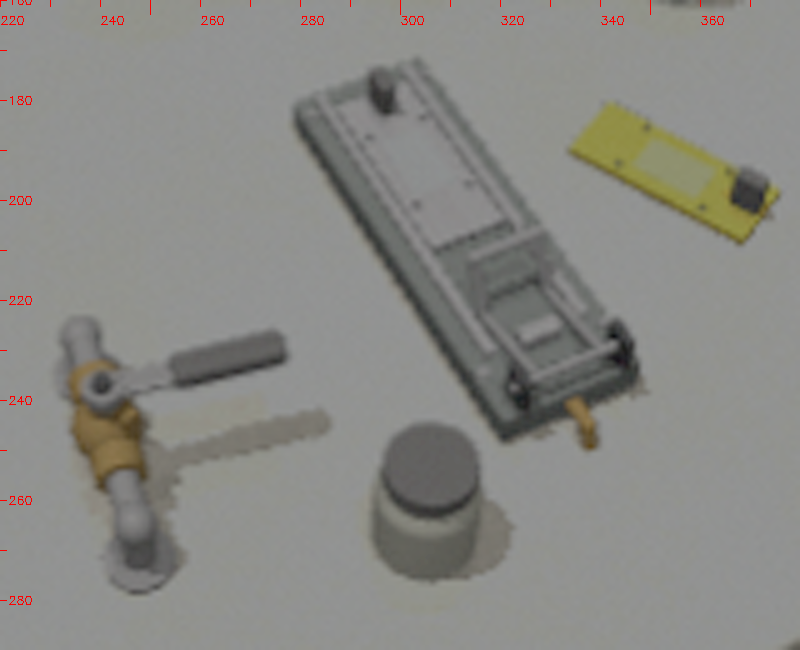

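Crop check: the holder's cell is bare aluminium with a grey fin (top px ≈222,252), and the cock in question is steel and brass with a grey sleeve (stem px ≈340,191). The yellow cell and the pink cock are the decoys. Next I fit the poses from points in both views.

```bash
cat > h.py <<'E'
import cv2,numpy as np
from scipy.optimize import least_squares
from cell import monitor, eyes, order
I={n:eyes.camera_info(n) for n in('scene','top')}
def proj(n,P):
    i=I[n]; return cv2.projectPoints(np.array(P,float).reshape(-1,1,3),i['rvec'],i['tvec'],i['K'],i['dist'])[0][:,0]
def ray(n,px,z):
    i=I[n]; u=cv2.undistortPoints(np.array(px,float).reshape(1,1,2),i['K'],i['dist'])[0,0]
    R=cv2.Rodrigues(i['rvec'])[0]; c=-R.T@i['tvec']; d=R.T@np.r_[u,1]; return c+d*(z-c[2])/d[2]
def T(p,P):
    c,s=np.cos(p[2]),np.sin(p[2]); P=np.array(P,float)
    return np.c_[p[0]+c*P[:,0]-s*P[:,1],p[1]+s*P[:,0]+c*P[:,1],P[:,2]]
def st():
    s=monitor.observe(); print('t',round(s['time'],2),'pos',np.round(s['tool_pos'],4),'rot',np.round(s['tool_rot'],3),'F',np.round(s['contact_force'],1),'op',round(s['opening'],4),'q',np.round(s['qpos'],2)); return s
def shot(n,x0,y0,w,h,k,fn):
    im=cv2.cvtColor(eyes.read_camera(n),cv2.COLOR_RGB2BGR); cv2.imwrite('pics/raw_'+fn+'.png',im)
    c=cv2.resize(im[y0:y0+h,x0:x0+w],None,fx=k,fy=k,interpolation=cv2.INTER_CUBIC)
    c=np.clip(255*(c/255.)**0.6,0,255).astype(np.uint8)
    for i in range(0,w,10):
        cv2.line(c,(i*k,0),(i*k,6),(0,0,255),1)
        if (x0+i)%20==0: cv2.putText(c,str(x0+i),(i*k,20),0,.4,(0,0,255),1)
    for j in range(0,h,10):
        cv2.line(c,(0,j*k),(6,j*k),(0,0,255),1)
        if (y0+j)%20==0: cv2.putText(c,str(y0+j),(8,j*k+4),0,.4,(0,0,255),1)
    cv2.imwrite(f'pics/{fn}.png',c)
E
python3 - <<'E'
from h import *
# holder
def f(p,full=False):
    yr=p[3]
    obs=[('top',(208.75,265.5),(-.2,yr,.036)),('top',(215,168),(.06,yr,.036)),('top',(236.25,266.75),(-.2,-yr,.036)),('top',(242.5,170),(.06,-yr,.036)),
     ('scene',(285,180),(-.2,-yr,.036)),('scene',(318.4,229.4),(.06,-yr,.036)),('scene',(301,174),(-.2,yr,.036)),('scene',(338,222),(.06,yr,.036)),
     ('top',(210.5,150.3),(.11,.055,.03)),('top',(250.75,153.3),(.11,-.055,.03)),('top',(243.3,270),(-.21,-.055,.03)),('top',(201,267),(-.21,.055,.03))]
    return np.array([proj(n,T(p,[q]))[0]-u for n,u,q in obs])
r=least_squares(lambda p:f(p).ravel(),[.75,.1,0,.036],loss='soft_l1'); print('holder',r.x); print(np.round(f(r.x),1))
H=r.x
for n,u,z in [('top',(221.9,251.3),.07),('scene',(296,175),.07)]:
    w=ray(n,u,z)[:2]-H[:2]; c,s=np.cos(H[2]),np.sin(H[2]); print('fin in holder',n,c*w[0]+s*w[1],-s*w[0]+c*w[1])
# cock: x,y,stem; lever dir a
def g(p):
    d=lambda r,z:(p[0]+r*np.cos(p[2]),p[1]+r*np.sin(p[2]),z)
    obs=[('top',(340,190.75),d(0,p[3])),('scene',(240.4,236.6),d(0,p[3])),('top',(295.5,180.75),d(.12,.09)),('top',(323.25,187),d(.045,.09)),
    ('scene',(277,228.6),d(.12,.09)),('scene',(254.4,234),d(.045,.09))]
    return np.array([proj(n,[q])[0]-u for n,u,q in obs])
r=least_squares(lambda p:g(p).ravel(),[.75,-.1,1.5,.1],loss='soft_l1'); print('cock',r.x); print(np.round(g(r.x),1))
for u in [(343.5,165.3),(331.7,219)]: print('pipe end',ray('top',u,.052))
for n,u,z in [('top',(281,137),.09),('top',(441,262),.12),('top',(112,267),.05)]: print(ray(n,u,z))
# clip bar
for u in [(214,184.2),(239.5,185.3)]: print('bar',ray('top',u,.075))
print('hinge',T(H,[(.1,0,.05),(.01,0,.075),(.01,.025,.075)]))
E
```

```text
holder [ 0.62907564  0.13659125 -0.02997999  0.03676564]
[[-0.5 -0.8]
 [ 0.1 -0.1]
 [-0.3 -0.3]
 [-0.1 -0.4]
 [-1.8 -0.7]
 [-0.5  0.7]
 [-0.5 -1. ]
 [-1.6  0.3]
 [-0.5 -0.4]
 [-0.4 -1.1]
 [-0.6  0.6]
 [ 0.4  1.1]]
fin in holder top -0.16307339768494303 3.935533118203018e-05
fin in holder scene -0.17032787197738034 0.0003557058197657375
cock [ 0.629904   -0.15863268  1.37584988  0.09745066]
[[ 0.  -0. ]
 [-0.4  0.1]
 [-1.   0. ]
 [-0.5  0.2]
 [-0.3  0.5]
 [-0.4  0.6]]
pipe end [ 0.70546858 -0.17275495  0.052     ]
pipe end [ 0.56018973 -0.14351518  0.052     ]
[ 0.7679015  -0.00261447  0.09      ]
[ 0.45237953 -0.41810529  0.12      ]
[0.41527309 0.43338628 0.05      ]
bar [0.64002836 0.1685502  0.075     ]
bar [0.63913068 0.10181721 0.075     ]
hinge [[0.72903071 0.1335937  0.05      ]
 [0.63907115 0.13629149 0.075     ]
 [0.63982054 0.16128026 0.075     ]]
```

Fit: holder at (0.629, 0.137) with yaw −0.030. Cock stem at (0.630, −0.159), with the lever pointing at about 1.376 rad (shut). The fin is at about −0.163 to −0.170 in holder x. First I turn the jaw along holder x, then travel over to the bar.

>>> carry_out(targets=[[[0, 0, 0], 0.173], [[0, 0, 0], 0.173], [[0, 0, 0], 0.173], [[0, 0, 0], 0.173], [[0, 0, 0], 0.173], [[0, 0, 0], 0.173], [[0, 0, 0], 0.173]], fingers=0)

```text
time: 0.98
tool_pos: [0.1978, 0.4839, 0.223]
tool_rot: [-3.138, 0.008, 1.503]
contact_force: [-0.3, 0.6, 0.2]
opening: 0.0919
```

>>> carry_out(targets=[[[-0.033, 0.045, 0], 0], [[-0.033, 0.045, 0], 0], [[-0.033, 0.045, 0], 0], [[-0.033, 0.045, 0], 0], [[-0.033, 0.045, 0], 0], [[-0.033, 0.045, 0], 0], [[-0.033, 0.045, 0], 0], [[-0.033, 0.045, 0], 0], [[-0.033, 0.045, 0], 0], [[0, 0, 0], 0]])

```text
time: 2.22
tool_pos: [0.5912, 0.149, 0.2187]
tool_rot: [-3.132, 0.01, 1.503]
contact_force: [-0.3, 1.0, 0.1]
opening: 0.0912
```

```bash
cat >> h.py <<'E'
from scipy.spatial.transform import Rotation as Ro
def to(x,y,z,yaw=None):
    s=st(); R=Ro.from_euler('xyz',s['tool_rot']).as_matrix(); d=R.T@(np.array([x,y,z])-s['tool_pos'])
    print('tool delta',np.round(d,4)); 
    if yaw is not None: print('twist',round(float(-((yaw-s['tool_rot'][2]+np.pi)%(2*np.pi)-np.pi)),4))
H=[.6291,.1366,-.030]
def hold(P): return T(H,[P])[0]
E
python3 - <<'E'
from h import *
to(*hold((.010,0,.16)),yaw=1.541)
E
```

```text
t 2.23 pos [0.5912 0.149  0.2187] rot [-3.132  0.01   1.503] F [-0.3  1.   0.1] op 0.0912 q [ 0.13  0.51  1.28 -0.01  1.36  0.19]
tool delta [-0.0088  0.0492  0.0583]
twist -0.0377
```

>>> carry_out(targets=[[[-0.009, 0.049, 0], -0.038], [[0, 0, 0.03], 0], [[0, 0, 0.029], 0], [[0, 0, 0], 0]])

```text
time: 2.72
tool_pos: [0.6367, 0.1381, 0.1559]
tool_rot: [-3.125, 0.009, 1.544]
contact_force: [0.4, -0.7, 0.9]
opening: 0.0921
```

Run:
```python
from h import *
to(*hold((.010,0,.058)),yaw=1.541)
shot('scene',250,140,120,110,6,'s2'); shot('top',160,130,160,150,4,'t2')
```

```text
t 2.73 pos [0.6367 0.1381 0.1559] rot [-3.125  0.009  1.544] F [ 0.4 -0.7  0.9] op 0.0921 q [ 0.1   0.64  1.22 -0.01  1.29  0.13]
tool delta [-0.0009  0.004   0.0978]
twist 0.0026
```

View pics/s2.png

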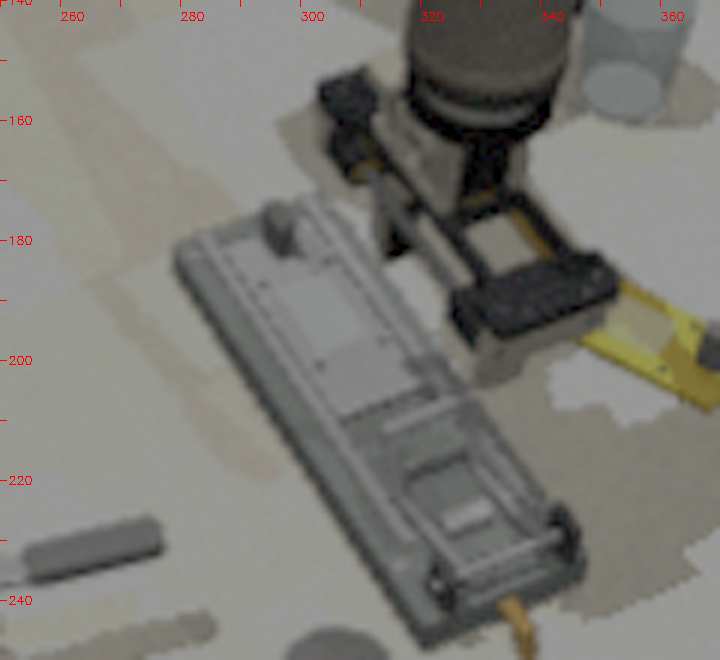

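View pics/t2.png

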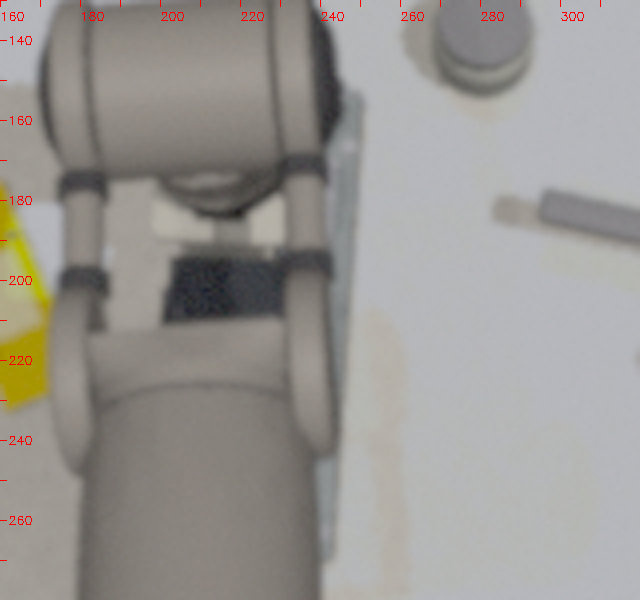

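Run:
```python
from h import *
c=0
for c in (0,.05):
  a=.271+c; P=(.1-.0934*np.cos(a),0,.05+.0934*np.sin(a))
  print(c,P,[proj(n,T(H,[(P[0],y,P[2]) for y in(-.035,-.025,0,.025,.035)])).round(1).tolist() for n in('scene','top')])
  for n,u in (('scene',(321,209.5)),('top',(226.7,184.8))):
    w=ray(n,u,P[2])[:2]-H[:2]; k,s=np.cos(H[2]),np.sin(H[2]); print(n,'bar in holder',k*w[0]+s*w[1],-s*w[0]+k*w[1])
# finger tips projection in scene
R=T([.6367,.1381,1.544-np.pi/2],[(.046,0,.156),(-.046,0,.156)])
print(proj('scene',R))
```

```text
0 (np.float64(0.01000875599955757), 0, np.float64(0.07500271991709764)) [[[311.9, 212.3], [314.5, 211.3], [320.9, 208.7], [327.2, 206.2], [329.7, 205.2]], [[239.7, 185.7], [235.9, 185.5], [226.3, 184.9], [216.8, 184.3], [213.0, 184.1]]]
scene bar in holder 0.013066597147081202 -0.0012278523199277709
top bar in holder 0.010372891052583105 -0.0010031190664060916
0.05 (np.float64(0.011370836792255146), 0, np.float64(0.07946916064456072)) [[[312.2, 211.8], [314.8, 210.8], [321.2, 208.2], [327.5, 205.7], [330.0, 204.7]], [[239.6, 184.9], [235.8, 184.7], [226.2, 184.1], [216.6, 183.6], [212.8, 183.3]]]
scene bar in holder 0.01597323796950178 -0.0033677113098871904
top bar in holder 0.00972260772546364 -0.001392482098199655
[[330.45430016 202.23457254]
 [316.00176919 183.00344419]]
```

Both views put the bar within about 2 mm of the prediction, so I descend with the fingers either side of it.

>>> carry_out(targets=[[[-0.001, 0.005, 0.03], 0], [[0, 0, 0.035], 0], [[0, 0, 0.03], 0], [[0, 0, 0.003], 0]])

```text
time: 3.32
tool_pos: [0.6465, 0.1389, 0.0678]
tool_rot: [3.138, 0.006, 1.546]
contact_force: [-1.0, 0.0, -0.5]
opening: 0.092
```

>>> carry_out(targets=[[[0, 0, 0], 0], [[0, 0, 0], 0], [[0, 0, 0], 0], [[0, 0, 0], 0], [[0, 0, 0], 0], [[0, 0, 0], 0]], fingers=1, grip_force=10)

```text
time: 4.08
tool_pos: [0.6495, 0.1397, 0.0746]
tool_rot: [3.128, 0.005, 1.546]
contact_force: [0.2, -0.1, 0.3]
opening: 0.0362
```

Run:
```python
from h import *
s=st(); 
w=s['tool_pos']-hold((0,0,0)); k,q=np.cos(H[2]),np.sin(H[2]); print('in holder',k*w[0]+q*w[1],-q*w[0]+k*w[1],w[2]+.019)
```

```text
t 4.08 pos [0.6495 0.1397 0.0746] rot [3.128 0.005 1.546] F [ 0.2 -0.1  0.3] op 0.0362 q [ 0.1   0.73  1.3  -0.01  1.1   0.13]
in holder 0.020332813753336152 0.003698450297127351 0.09357350379706017
```

>>> carry_out(targets=[[[-0.003, -0.008, 0.014], 0]], fingers=0.7)

```text
time: 4.2
tool_pos: [0.6428, 0.137, 0.0614]
tool_rot: [3.125, 0.004, 1.546]
contact_force: [-0.2, 0.5, -0.6]
opening: 0.0289
```

```bash
cat >> h.py <<'E'
def inh():
    s=st(); w=s['tool_pos']-np.array([H[0],H[1],0]); k,q=np.cos(H[2]),np.sin(H[2]); r=np.array([k*w[0]+q*w[1],-q*w[0]+k*w[1],w[2]]); print('tcp in holder',np.round(r,4)); return r
E
python3 - <<'E'
from h import *
inh(); print(monitor.observe()['qvel'])
E
```

```text
t 4.2 pos [0.6428 0.137  0.0614] rot [3.125 0.004 1.546] F [-0.2  0.5 -0.6] op 0.0289 q [ 0.1   0.73  1.34 -0.01  1.06  0.12]
tcp in holder [0.0137 0.0008 0.0614]
[-0.02734038  0.0285587   0.35886301 -0.00167279 -0.34620686 -0.02252166]
```

>>> carry_out(targets=[[[-0.001, -0.001, 0.002], 0], [[0, -0.001, 0], 0], [[0, 0, 0], 0], [[0, 0, 0], 0]], fingers=1, grip_force=10)

```text
time: 4.7
tool_pos: [0.6386, 0.1358, 0.0584]
tool_rot: [3.131, 0.005, 1.546]
contact_force: [-0.1, -0.5, -2.4]
opening: 0.0095
```

Run:
```python
from h import *
inh(); print(monitor.observe()['qvel'])
shot('scene',250,140,120,110,6,'s3')
```

```text
t 4.7 pos [0.6386 0.1358 0.0584] rot [3.131 0.005 1.546] F [-0.1 -0.5 -2.4] op 0.0095 q [ 0.1   0.73  1.35 -0.01  1.05  0.12]
tcp in holder [ 0.0096 -0.0005  0.0584]
[ 5.52696568e-04  6.35092111e-05 -9.14687507e-04  1.71480110e-03
  2.24201644e-03 -6.79316656e-05]
```

View pics/s3.png

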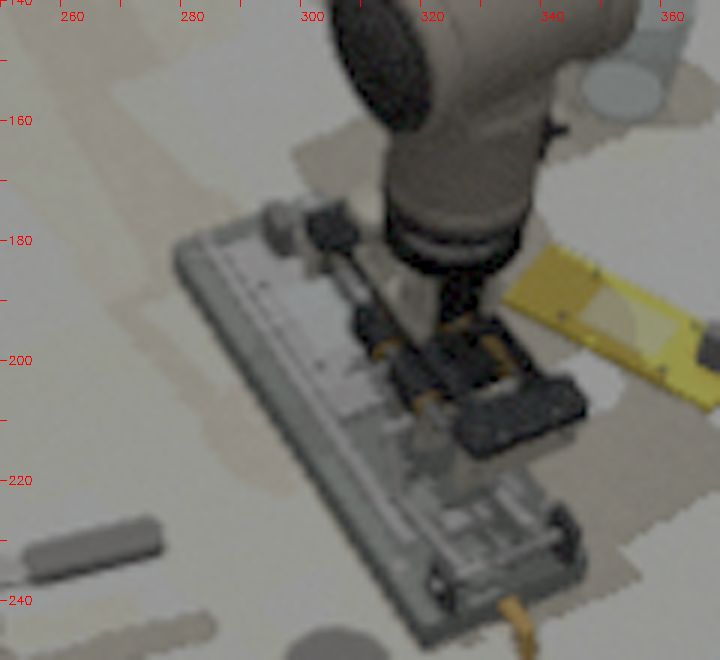

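The bar is pinched: opening 9.5 mm, bar between the fingers in the scene view at about (318,212). I lift along the hinge arc, a few rows first.

>>> carry_out(targets=[[[0, 0.003, -0.009], 0], [[0, 0.004, -0.0085], 0], [[0, 0.005, -0.008], 0], [[0, 0.0055, -0.0075], 0]], grip_force=15)

```text
time: 5.25
tool_pos: [0.6554, 0.1353, 0.0933]
tool_rot: [3.135, 0.006, 1.546]
contact_force: [-2.3, -0.4, -1.7]
opening: 0.0091
```

```bash
cat >> h.py <<'E'
def clip():
    r=inh(); a=np.arctan2(r[2]+.0175-.05,.1-r[0]); print('bar c',a-.271,'radius',np.hypot(r[2]+.0175-.05,.1-r[0]))
E
python3 - <<'E'
from h import *
clip()
E
```

```text
t 5.25 pos [0.6554 0.1353 0.0933] rot [3.135 0.006 1.546] F [-2.3 -0.4 -1.7] op 0.0091 q [ 0.09  0.72  1.26 -0.01  1.16  0.12]
tcp in holder [ 0.0264 -0.0005  0.0933]
bar c 0.41921419486376554 radius 0.0954852421227973
```

>>> carry_out(targets=[[[0, 0.0063, -0.007], 0], [[0, 0.007, -0.006], 0], [[0, 0.0075, -0.0055], 0], [[0, 0.008, -0.0045], 0]])

```text
time: 5.75
tool_pos: [0.6863, 0.1342, 0.1205]
tool_rot: [3.133, 0.006, 1.546]
contact_force: [-3.2, -1.6, -0.6]
opening: 0.0093
```

Run:
```python
from h import *
clip()
```

```text
t 5.75 pos [0.6863 0.1342 0.1205] rot [3.133 0.006 1.546] F [-3.2 -1.6 -0.6] op 0.0093 q [ 0.09  0.75  1.12 -0.01  1.26  0.11]
tcp in holder [ 0.0573 -0.0007  0.1205]
bar c 0.8480496323029999 radius 0.0978458419890711
```

>>> carry_out(targets=[[[0, 0.0085, -0.0035], 0], [[0, 0.005, -0.001], 0], [[0, 0, 0], 0]])

```text
time: 6.12
tool_pos: [0.7025, 0.1337, 0.1274]
tool_rot: [3.129, 0.006, 1.546]
contact_force: [-2.4, -1.5, -0.3]
opening: 0.0088
```

>>> carry_out(targets=[[[0, 0, 0], 0], [[0, 0, 0], 0], [[0, 0, 0], 0], [[0, 0, 0], 0]], fingers=0.4)

```text
time: 6.62
tool_pos: [0.7037, 0.1344, 0.1273]
tool_rot: [3.125, 0.005, 1.546]
contact_force: [0.4, 0.1, 0.7]
opening: 0.0448
```

Run:
```python
from h import *
clip()
shot('scene',250,140,120,110,6,'s4')
```

```text
t 6.62 pos [0.7037 0.1344 0.1273] rot [3.125 0.005 1.546] F [0.4 0.1 0.7] op 0.0448 q [ 0.08  0.77  1.06 -0.01  1.3   0.11]
tcp in holder [7.460e-02 1.000e-04 1.273e-01]
bar c 1.0379278232072053 radius 0.09812569036850122
```

View pics/s4.png

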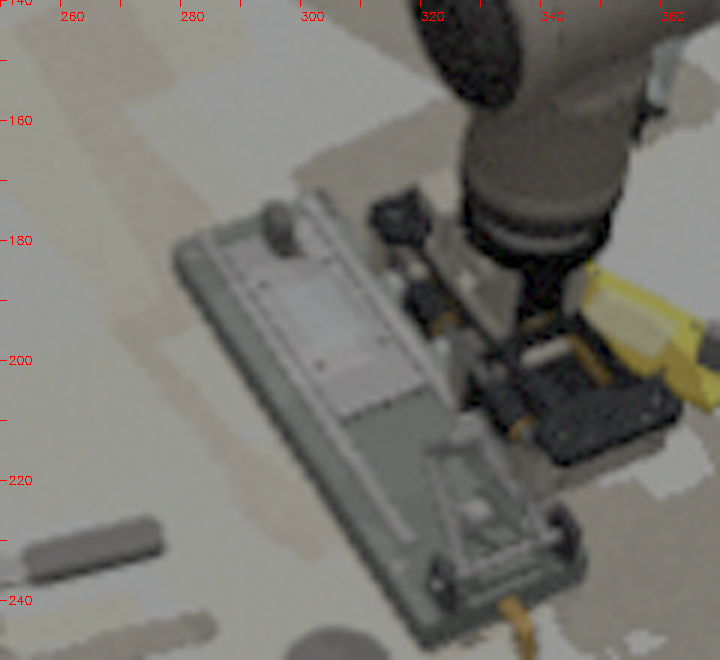

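The clip stands raised (bar at about (325,214) in the scene view, opened roughly 1.0 rad). I go up and back to above the fin.

>>> carry_out(targets=[[[0, 0, -0.03], 0], [[0, 0, -0.03], 0], [[0, -0.048, 0], 0], [[0, -0.048, 0], 0], [[0, -0.048, 0], 0], [[0, -0.048, 0], 0], [[0, -0.03, 0], 0], [[0, 0, 0], 0], [[0, 0, 0], 0]], fingers=0.25)

```text
time: 7.8
tool_pos: [0.4762, 0.1403, 0.1853]
tool_rot: [3.119, 0.004, 1.546]
contact_force: [0.4, 0.2, -0.3]
opening: 0.069
```

Run:
```python
from h import *
inh(); to(*hold((-.166,0,.10)),yaw=1.541)
shot('scene',250,140,120,110,6,'s5')
```

```text
t 7.8 pos [0.4762 0.1403 0.1853] rot [3.119 0.004 1.546] F [ 0.4  0.2 -0.3] op 0.069 q [ 0.14  0.32  1.68 -0.01  1.12  0.17]
tcp in holder [-0.153  -0.0009  0.1853]
t 7.8 pos [0.4762 0.1403 0.1853] rot [3.119 0.004 1.546] F [ 0.4  0.2 -0.3] op 0.069 q [ 0.14  0.32  1.68 -0.01  1.12  0.17]
tool delta [ 0.0012 -0.015   0.085 ]
twist 0.0047
```

View pics/s5.png

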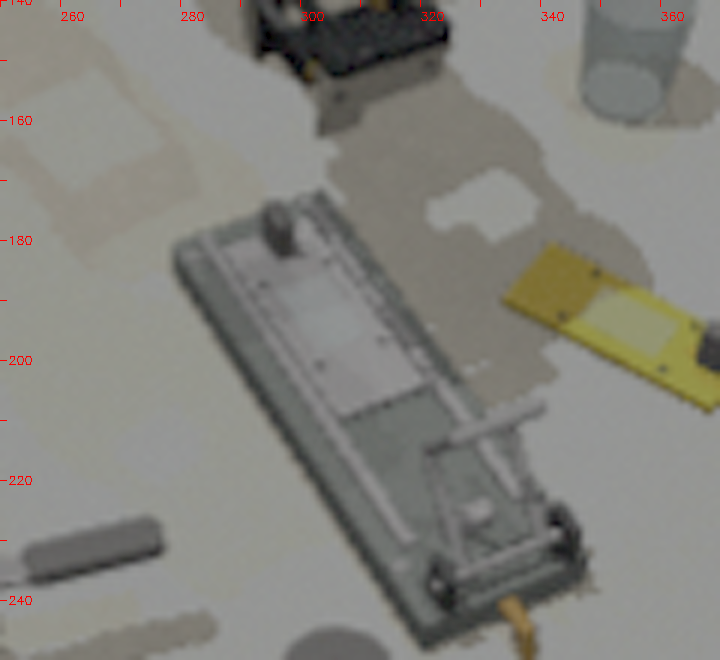

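The clip stays up by itself (bar from about (321,215) to (341,208)), and the fin top is at about (296,175). I descend over the fin.

>>> carry_out(targets=[[[0.001, -0.013, 0.03], 0.005], [[0, 0, 0.04], 0], [[0, 0, 0.035], 0], [[0, 0, 0.02], 0], [[0, 0, 0.005], 0], [[0, 0, 0], 0]])

```text
time: 8.6
tool_pos: [0.4741, 0.1409, 0.051]
tool_rot: [3.113, 0.003, 1.538]
contact_force: [-0.5, 0.4, -0.0]
opening: 0.069
```

Run:
```python
from h import *
inh(); to(*hold((-.166,0,.045)),yaw=1.541)
```

```text
t 8.6 pos [0.4741 0.1409 0.051 ] rot [3.113e+00 3.000e-03 1.538e+00] F [-0.5  0.4 -0. ] op 0.069 q [ 0.14  0.5   1.85 -0.01  0.77  0.18]
tcp in holder [-0.155  -0.0004  0.051 ]
t 8.6 pos [0.4741 0.1409 0.051 ] rot [3.113e+00 3.000e-03 1.538e+00] F [-0.5  0.4 -0. ] op 0.069 q [ 0.14  0.5   1.85 -0.01  0.77  0.18]
tool delta [ 0.0004 -0.0111  0.0057]
twist -0.003
```

>>> carry_out(targets=[[[0, -0.01, 0.004], 0], [[0, 0, 0], 0], [[0, 0, 0], 0], [[0, 0, 0], 0], [[0, 0, 0], 0], [[0, 0, 0], 0]], fingers=1, grip_force=10)

```text
time: 9.35
tool_pos: [0.4649, 0.1415, 0.0487]
tool_rot: [3.109, 0.002, 1.538]
contact_force: [0.1, -0.4, -1.3]
opening: 0.0242
```

Run:
```python
from h import *
inh()
shot('scene',250,140,120,110,6,'s6')
```

```text
t 9.35 pos [0.4649 0.1415 0.0487] rot [3.109e+00 2.000e-03 1.538e+00] F [ 0.1 -0.4 -1.3] op 0.0242 q [ 0.14  0.49  1.88 -0.01  0.75  0.18]
tcp in holder [-1.643e-01 -1.000e-04  4.870e-02]
```

View pics/s6.png

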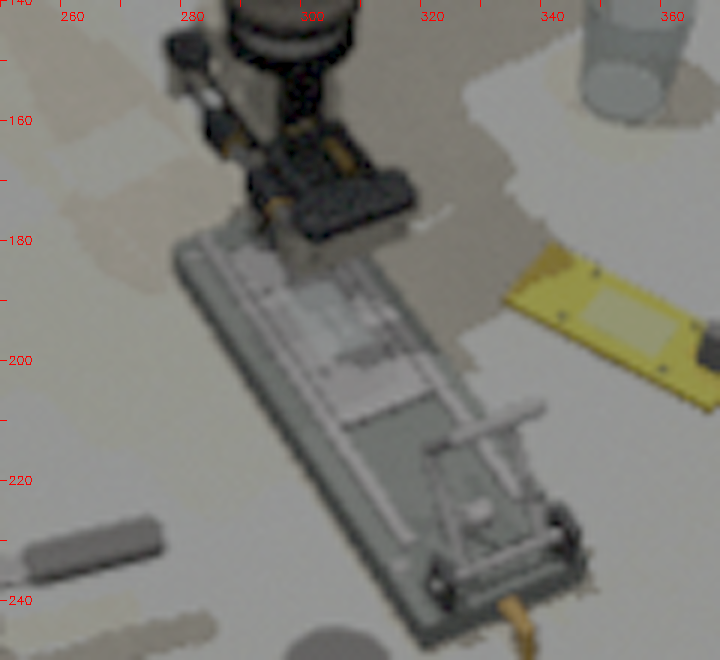

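Fin gripped (opening 24 mm), origin at about −0.104, so roughly 84 mm to go. I slide, compensating the small tool tilt in z.

>>> carry_out(targets=[[[0, 0.012, 0.0004], 0], [[0, 0.012, 0.0004], 0], [[0, 0.012, 0.0004], 0], [[0, 0.012, 0.0004], 0]])

```text
time: 9.9
tool_pos: [0.5131, 0.1399, 0.0486]
tool_rot: [3.114, 0.002, 1.538]
contact_force: [-3.6, 0.3, 4.6]
opening: 0.0242
```

Run:
```python
from h import *
inh()
```

```text
t 9.9 pos [0.5131 0.1399 0.0486] rot [3.114e+00 2.000e-03 1.538e+00] F [-3.6  0.3  4.6] op 0.0242 q [ 0.13  0.55  1.75 -0.01  0.82  0.16]
tcp in holder [-0.116  -0.0002  0.0486]
```

>>> carry_out(targets=[[[0, 0.012, 0.0001], 0], [[0, 0.01, 0.0002], 0], [[0, 0.004, 0.0001], 0]])

```text
time: 10.28
tool_pos: [0.5419, 0.1387, 0.0486]
tool_rot: [3.114, 0.002, 1.538]
contact_force: [-4.8, 0.4, 7.2]
opening: 0.0242
```

Run:
```python
from h import *
inh()
```

```text
t 10.28 pos [0.5419 0.1387 0.0486] rot [3.114e+00 2.000e-03 1.538e+00] F [-4.8  0.4  7.2] op 0.0242 q [ 0.12  0.59  1.67 -0.01  0.86  0.16]
tcp in holder [-0.0872 -0.0005  0.0486]
```

>>> carry_out(targets=[[[0, 0.003, -0.0005], 0], [[0, 0.002, -0.0003], 0]])

```text
time: 10.52
tool_pos: [0.5475, 0.1385, 0.0491]
tool_rot: [3.113, 0.002, 1.538]
contact_force: [-0.0, 0.2, -1.5]
opening: 0.0243
```

>>> carry_out(targets=[[[0, 0.0015, -0.0001], 0]])

```text
time: 10.65
tool_pos: [0.5487, 0.1385, 0.0491]
tool_rot: [3.114, 0.002, 1.538]
contact_force: [-4.0, 1.0, -0.7]
opening: 0.0241
```

>>> carry_out(targets=[[[0, 0.0015, -0.0001], 0]])

```text
time: 10.78
tool_pos: [0.5487, 0.1384, 0.0488]
tool_rot: [3.118, 0.003, 1.538]
contact_force: [-7.3, 0.5, 0.4]
opening: 0.0239
```

>>> carry_out(targets=[[[0, 0.002, 0], 0]])

```text
time: 10.9
tool_pos: [0.5486, 0.1384, 0.0485]
tool_rot: [3.122, 0.003, 1.538]
contact_force: [-9.2, -0.2, 5.2]
opening: 0.0242
```

>>> carry_out(targets=[[[0, 0, 0], 0]])

```text
time: 11.02
tool_pos: [0.5485, 0.1384, 0.0486]
tool_rot: [3.122, 0.003, 1.538]
contact_force: [0.6, -0.5, -1.7]
opening: 0.0239
```

Run:
```python
from h import *
inh()
shot('scene',250,140,120,110,6,'s7')
```

```text
t 11.03 pos [0.5485 0.1384 0.0486] rot [3.122e+00 3.000e-03 1.538e+00] F [ 0.6 -0.5 -1.7] op 0.0239 q [ 0.12  0.6   1.64 -0.01  0.88  0.15]
tcp in holder [-0.0806 -0.0006  0.0486]
```

View pics/s7.png

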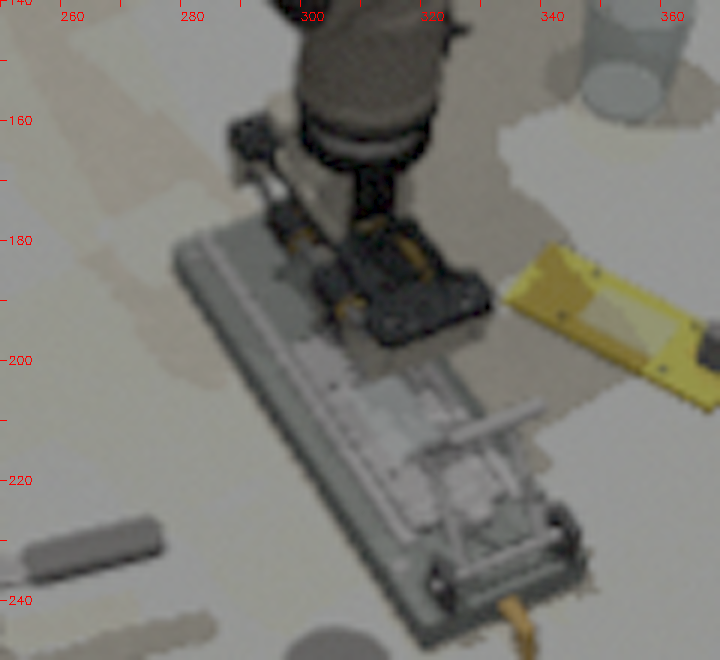

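The cell is home: it stopped at the expected spot and push force built to 9 N without travel. I release, rise, and go back over the raised bar.

>>> carry_out(targets=[[[0, 0, 0], 0], [[0, 0, 0], 0], [[0, 0, 0], 0], [[0, 0, -0.02], 0], [[0, 0, -0.04], 0], [[0, 0, -0.04], 0], [[0, 0, -0.03], 0], [[0, 0, 0], 0]], fingers=0.4)

```text
time: 12.08
tool_pos: [0.548, 0.1388, 0.1833]
tool_rot: [3.116, 0.003, 1.538]
contact_force: [0.1, -0.7, -0.7]
opening: 0.0553
```

>>> carry_out(targets=[[[0, 0.04, 0], 0], [[0, 0.04, 0], 0], [[0, 0.04, 0], 0], [[0, 0.02, 0], 0], [[0, 0, 0], 0], [[0, 0, 0], 0]])

```text
time: 12.82
tool_pos: [0.6881, 0.1338, 0.1777]
tool_rot: [3.127, 0.004, 1.538]
contact_force: [-0.2, -0.3, 0.5]
opening: 0.0548
```

Run:
```python
from h import *
inh(); to(*hold((.072,0,.127)),yaw=1.541)
shot('scene',250,140,120,110,6,'s8')
```

```text
t 12.82 pos [0.6881 0.1338 0.1777] rot [3.127 0.004 1.538] F [-0.2 -0.3  0.5] op 0.0548 q [ 0.09  0.7   1.05 -0.01  1.38  0.12]
tcp in holder [ 0.0591 -0.0011  0.1777]
t 12.82 pos [0.6881 0.1338 0.1777] rot [3.127 0.004 1.538] F [-0.2 -0.3  0.5] op 0.0548 q [ 0.09  0.7   1.05 -0.01  1.38  0.12]
tool delta [0.0013 0.0122 0.0508]
twist -0.0028
```

View pics/s8.png

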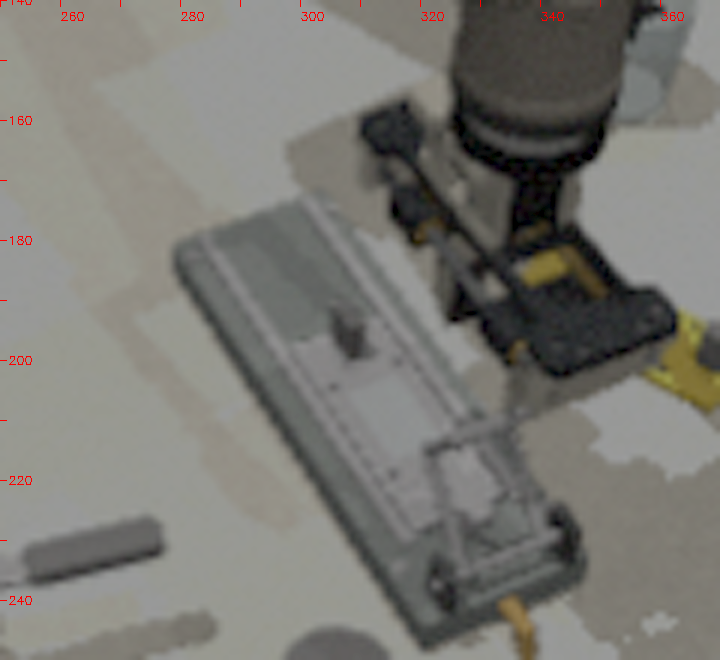

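Fin now at about (308,193), with the cell tucked under the raised clip. I realign over the bar before descending.

>>> carry_out(targets=[[[0.001, 0.013, 0], -0.003], [[0, 0, 0], 0], [[0, 0, 0], 0]])

```text
time: 13.25
tool_pos: [0.6989, 0.1349, 0.1784]
tool_rot: [3.129, 0.004, 1.542]
contact_force: [-0.1, 0.8, 0.5]
opening: 0.055
```

Run:
```python
from h import *
print('fin home pred',proj('scene',[hold((-.08,0,.07))]))
for c in(.9,1,1.1):
  a=.271+c; print(c,.1-.0934*np.cos(a),.05+.0934*np.sin(a),proj('scene',T(H,[(.1-.0934*np.cos(a),y,.05+.0934*np.sin(a)) for y in(-.03,.03)])).round(1).tolist())
inh(); to(*hold((.072,0,.127)),yaw=1.541)
```

```text
fin home pred [[307.91118    191.75274998]]
0.9 0.06364584899718898 0.13603450299074676 [[322.8, 211.8], [338.9, 205.4]]
1 0.0724165867101347 0.13923404793732314 [[324.3, 213.2], [340.4, 206.7]]
1.1 0.08146292877080862 0.1415419957737643 [[325.9, 214.8], [342.0, 208.2]]
t 13.25 pos [0.6989 0.1349 0.1784] rot [3.129 0.004 1.542] F [-0.1  0.8  0.5] op 0.055 q [ 0.09  0.73  1.   -0.01  1.4   0.12]
tcp in holder [0.0699 0.0004 0.1784]
t 13.25 pos [0.6989 0.1349 0.1784] rot [3.129 0.004 1.542] F [-0.1  0.8  0.5] op 0.055 q [ 0.09  0.73  1.   -0.01  1.4   0.12]
tool delta [-0.0001  0.0015  0.0514]
twist 0.0011
```

>>> carry_out(targets=[[[0, 0.003, 0.02], 0], [[0, 0, 0.022], 0], [[0, 0, 0.01], 0], [[0, 0, 0], 0]])

```text
time: 13.75
tool_pos: [0.7011, 0.1346, 0.1223]
tool_rot: [3.131, 0.004, 1.542]
contact_force: [0.2, -0.4, 0.3]
opening: 0.0554
```

>>> carry_out(targets=[[[0, 0, 0], 0], [[0, 0, 0], 0], [[0, 0, 0], 0], [[0, 0, 0], 0], [[0, 0, 0], 0]], fingers=1, grip_force=10)

```text
time: 14.38
tool_pos: [0.7022, 0.1347, 0.1247]
tool_rot: [3.127, 0.004, 1.542]
contact_force: [0.5, 0.6, -1.6]
opening: 0.0097
```

Run:
```python
from h import *
clip()
```

```text
t 14.38 pos [0.7022 0.1347 0.1247] rot [3.127 0.004 1.542] F [ 0.5  0.6 -1.6] op 0.0097 q [ 0.09  0.77  1.06 -0.01  1.29  0.11]
tcp in holder [0.0731 0.0003 0.1247]
bar c 1.0161103964097316 radius 0.09600367091651683
```

>>> carry_out(targets=[[[0, -0.0087, 0.0032], 0], [[0, -0.0085, 0.0041], 0], [[0, -0.0079, 0.0049], 0], [[0, -0.0074, 0.0056], 0]], grip_force=15)

```text
time: 14.88
tool_pos: [0.6698, 0.1359, 0.1069]
tool_rot: [3.121, 0.003, 1.542]
contact_force: [1.9, 0.3, 1.2]
opening: 0.0093
```

Run:
```python
from h import *
clip()
```

```text
t 14.88 pos [0.6698 0.1359 0.1069] rot [3.121e+00 3.000e-03 1.542e+00] F [1.9 0.3 1.2] op 0.0093 q [ 0.09  0.72  1.21 -0.01  1.19  0.12]
tcp in holder [0.0407 0.0006 0.1069]
bar c 0.6268564366651926 radius 0.0951743157696694
```

>>> carry_out(targets=[[[0, -0.0069, 0.0063], 0], [[0, -0.0063, 0.0069], 0], [[0, -0.0056, 0.0075], 0], [[0, -0.002, 0.004], 0]])

```text
time: 15.38
tool_pos: [0.6471, 0.1368, 0.0796]
tool_rot: [3.122, 0.003, 1.543]
contact_force: [-0.8, 0.9, 3.6]
opening: 0.0094
```

Run:
```python
from h import *
clip()
```

```text
t 15.38 pos [0.6471 0.1368 0.0796] rot [3.122e+00 3.000e-03 1.543e+00] F [-0.8  0.9  3.6] op 0.0094 q [ 0.1   0.71  1.31 -0.01  1.1   0.13]
tcp in holder [0.018  0.0007 0.0796]
bar c 0.2503535809075872 radius 0.09454340544039078
```

>>> carry_out(targets=[[[0, -0.003, 0.006], 0], [[0, -0.001, 0.002], 0]])

```text
time: 15.62
tool_pos: [0.6429, 0.1369, 0.0707]
tool_rot: [3.123, 0.003, 1.543]
contact_force: [1.7, 0.7, 1.8]
opening: 0.0092
```

>>> carry_out(targets=[[[0, -0.0005, 0.0015], 0]])

```text
time: 15.75
tool_pos: [0.6423, 0.137, 0.0691]
tool_rot: [3.123, 0.003, 1.543]
contact_force: [0.1, 0.6, 2.6]
opening: 0.0093
```

>>> carry_out(targets=[[[0, -0.0005, 0.0015], 0]])

```text
time: 15.88
tool_pos: [0.642, 0.137, 0.0683]
tool_rot: [3.123, 0.003, 1.542]
contact_force: [-1.3, -0.0, 11.9]
opening: 0.0094
```

>>> carry_out(targets=[[[0, 0, 0.001], 0]])

```text
time: 16.0
tool_pos: [0.6421, 0.137, 0.0683]
tool_rot: [3.122, 0.003, 1.543]
contact_force: [-3.7, 0.2, 9.0]
opening: 0.009
```

>>> carry_out(targets=[[[0, 0, 0], 0], [[0, 0, 0], 0], [[0, 0, 0], 0], [[0, 0, 0], 0]], fingers=0.5)

```text
time: 16.5
tool_pos: [0.6411, 0.1363, 0.0672]
tool_rot: [3.125, 0.004, 1.542]
contact_force: [-0.7, -0.4, -0.1]
opening: 0.0441
```

>>> carry_out(targets=[[[0, 0, -0.03], 0], [[0, 0, -0.05], 0], [[0, 0, -0.05], 0], [[-0.05, 0, 0], 0], [[-0.05, 0, 0], 0], [[-0.05, 0, 0], 0], [[-0.03, 0, 0], 0], [[0, 0, 0], 0]])

```text
time: 17.5
tool_pos: [0.6334, -0.0478, 0.2008]
tool_rot: [3.127, 0.005, 1.544]
contact_force: [-0.0, 0.5, -0.5]
opening: 0.0457
```

Run:
```python
from h import *
st()
shot('scene',250,140,120,110,6,'s9');shot('top',190,130,180,150,4,'t9')
```

```text
t 17.5 pos [ 0.6334 -0.0478  0.2008] rot [3.127 0.005 1.544] F [-0.   0.5 -0.5] op 0.0457 q [-0.19  0.56  1.25 -0.    1.32 -0.17]
```

View pics/s9.png

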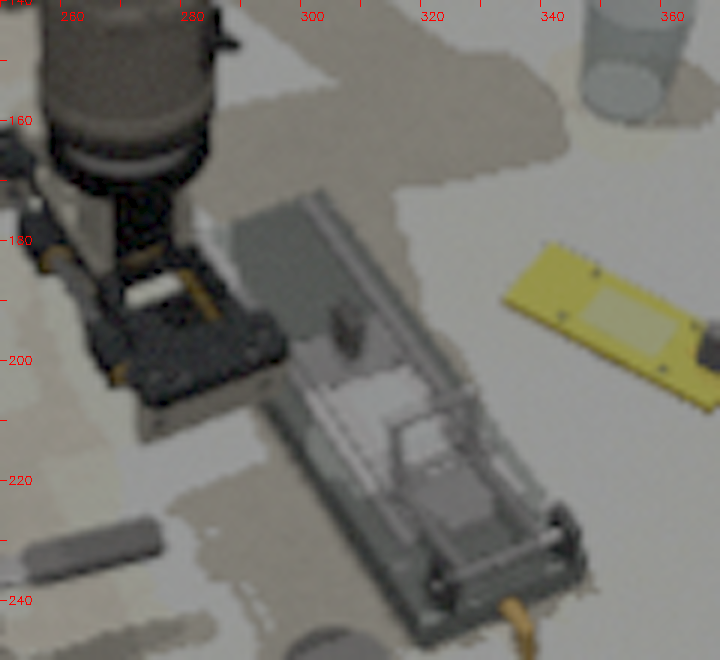

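View pics/t9.png

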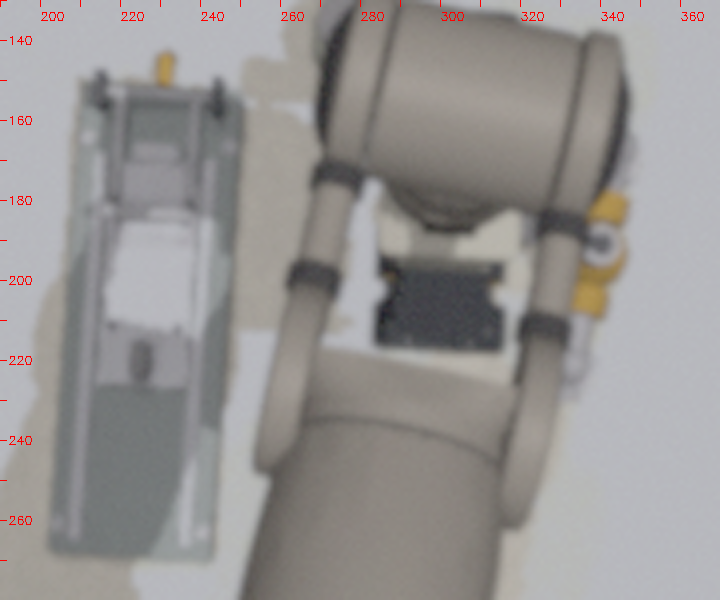

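Run:
```python
from h import *
for c in(0.05,.115,.2):
  a=.271+c; P=[(.1-.0934*np.cos(a),y,.05+.0934*np.sin(a)) for y in(-.025,0,.025)]
  print(c,proj('scene',T(H,P)).round(1).tolist(),proj('top',T(H,P)).round(1).tolist())
P=[(-.095,-.03,.038),(-.095,.03,.038)]
print('rear edge home',proj('top',T(H,P)).round(1).tolist())
to(.6473,-.0703,.12,1.376)
```

```text
0.05 [[314.8, 210.8], [321.2, 208.2], [327.5, 205.7]] [[235.8, 184.7], [226.2, 184.1], [216.6, 183.6]]
0.115 [[315.2, 210.2], [321.6, 207.6], [328.0, 205.0]] [[235.7, 183.6], [226.1, 183.0], [216.5, 182.4]]
0.2 [[315.8, 209.5], [322.3, 206.9], [328.7, 204.4]] [[235.6, 181.9], [226.0, 181.3], [216.3, 180.8]]
rear edge home [[235.9, 226.7], [213.4, 225.3]]
t 17.6 pos [ 0.6335 -0.0453  0.2008] rot [3.127 0.004 1.547] F [ 0.4  0.3 -0. ] op 0.0458 q [-0.19  0.56  1.25 -0.    1.32 -0.17]
tool delta [-0.0243  0.0132  0.0811]
twist 0.1711
```

The top view puts the bar at row ~182.6 (predicted 182.4–183.6 for clip 0.115) and the cell's rear edge at rows 225.5–227 (predicted 225.3–226.7 when home), so the cell is clipped in. Now the cock.

>>> carry_out(targets=[[[-0.024, 0.013, 0], 0.171], [[0, 0, 0.02], 0], [[0, 0, 0.03], 0], [[0, 0, 0.02], 0], [[0, 0, 0], 0], [[0, 0, 0], 0]], fingers=0.35)

```text
time: 18.35
tool_pos: [0.6488, -0.0604, 0.1304]
tool_rot: [3.125, -0.0, 1.381]
contact_force: [0.2, -0.1, 0.3]
opening: 0.0595
```

Run:
```python
from h import *
to(.6473,-.0703,.074,1.376)
shot('scene',200,160,130,110,6,'s10')
```

```text
t 18.35 pos [ 0.6488 -0.0604  0.1304] rot [ 3.125 -0.     1.381] F [ 0.2 -0.1  0.3] op 0.0595 q [-0.21  0.64  1.29  0.    1.19 -0.02]
tool delta [-0.01   -0.0005  0.0564]
twist 0.0051
```

View pics/s10.png

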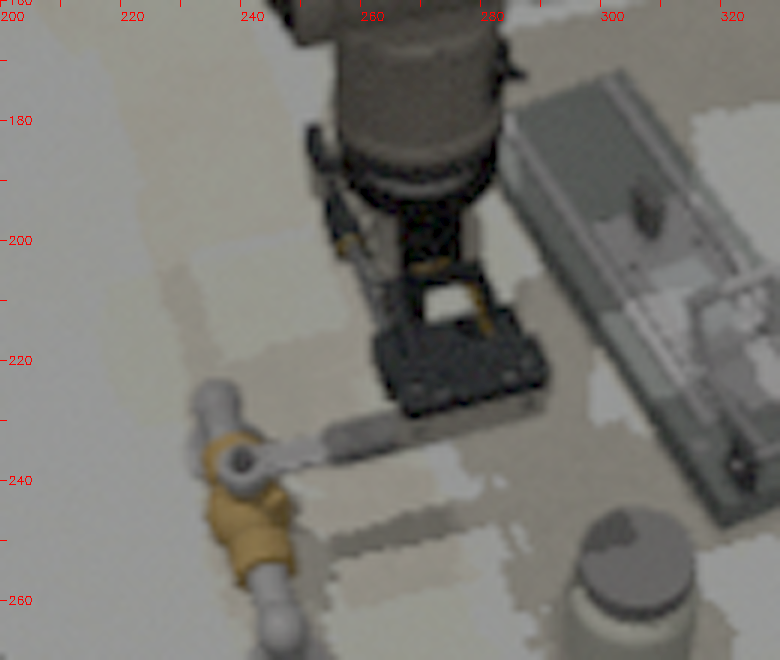

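The gripper stands over the sleeve of the brass cock (stem at 240,237). I descend and close gently.

>>> carry_out(targets=[[[-0.01, 0, 0.015], 0.005], [[0, 0, 0.02], 0], [[0, 0, 0.015], 0], [[0, 0, 0.004], 0], [[0, 0, 0], 0]])

```text
time: 19.02
tool_pos: [0.6485, -0.0725, 0.0754]
tool_rot: [3.122, -0.0, 1.375]
contact_force: [0.4, -0.5, 0.6]
opening: 0.0596
```

Run:
```python
from h import *
to(.6473,-.0703,.074,1.376)
```

```text
t 19.02 pos [ 0.6485 -0.0725  0.0754] rot [ 3.122 -0.     1.375] F [ 0.4 -0.5  0.6] op 0.0596 q [-0.23  0.7   1.35  0.    1.07 -0.03]
tool delta [ 0.0019 -0.0016  0.0014]
twist -0.001
```

>>> carry_out(targets=[[[0.001, -0.001, 0], 0], [[0, 0, 0], 0], [[0, 0, 0], 0], [[0, 0, 0], 0], [[0, 0, 0], 0]], fingers=1, grip_force=6)

```text
time: 19.65
tool_pos: [0.6465, -0.0709, 0.0769]
tool_rot: [3.124, 0.0, 1.375]
contact_force: [-3.7, -0.1, 1.8]
opening: 0.0218
```

```bash
cat >> h.py <<'E'
C=np.array([.6299,-.1586])
def lev():
    s=st(); w=s['tool_pos'][:2]-C; print('lever ang',round(np.arctan2(w[1],w[0]),4),'r',round(np.hypot(*w),4),'yaw',round(s['tool_rot'][2],4))
    F=s['contact_force'][:2]; u=w/np.hypot(*w); print('F rad',round(F@u,2),'F tan',round(F@np.array([-u[1],u[0]]),2))
E
python3 - <<'E'
from h import *
lev()
E
```

```text
t 19.65 pos [ 0.6465 -0.0709  0.0769] rot [3.124 0.    1.375] F [-3.7 -0.1  1.8] op 0.0218 q [-0.23  0.7   1.35  0.    1.07 -0.03]
lever ang 1.3834 r 0.0893 yaw 1.3754
F rad -0.83 F tan 3.58
```

Sleeve gripped at 21.8 mm. I turn counter-clockwise in small arc steps.

>>> carry_out(targets=[[[-0.0005, -0.0108, 0], -0.12], [[-0.0006, -0.0108, 0], -0.12], [[-0.0006, -0.0108, 0], -0.12]])

```text
time: 20.02
tool_pos: [0.6157, -0.0703, 0.0769]
tool_rot: [3.12, 0.008, 1.745]
contact_force: [1.3, -0.7, -0.6]
opening: 0.0222
```

Run:
```python
from h import *
lev()
```

```text
t 20.02 pos [ 0.6157 -0.0703  0.0769] rot [3.12  0.008 1.745] F [ 1.3 -0.7 -0.6] op 0.0222 q [-0.24  0.64  1.46  0.    1.02 -0.41]
lever ang 1.73 r 0.0894 yaw 1.7452
F rad -0.91 F tan -1.17
```

>>> carry_out(targets=[[[-0.0006, -0.0108, 0], -0.12], [[-0.0006, -0.0108, 0], -0.12], [[-0.0006, -0.0108, 0], -0.12], [[-0.0006, -0.0108, 0], -0.12], [[-0.0006, -0.0108, 0], -0.12]])

```text
time: 20.65
tool_pos: [0.5689, -0.093, 0.077]
tool_rot: [3.123, 0.021, 2.364]
contact_force: [0.3, 2.0, 0.9]
opening: 0.0231
```

Run:
```python
from h import *
lev()
```

```text
t 20.65 pos [ 0.5689 -0.093   0.077 ] rot [3.123 0.021 2.364] F [0.3 2.  0.9] op 0.0231 q [-0.3   0.58  1.6   0.01  0.94 -1.1 ]
lever ang 2.3203 r 0.0896 yaw 2.364
F rad 1.29 F tan -1.57
```

>>> carry_out(targets=[[[-0.0002, -0.0108, 0], -0.11], [[-0.0004, -0.0108, 0], -0.11], [[-0.0004, -0.0108, 0], -0.11], [[-0.0004, -0.0108, 0], -0.11]])

```text
time: 21.15
tool_pos: [0.5455, -0.1275, 0.077]
tool_rot: [3.13, 0.028, 2.818]
contact_force: [0.3, 3.3, -0.2]
opening: 0.0221
```

Run:
```python
from h import *
lev()
```

```text
t 21.15 pos [ 0.5455 -0.1275  0.077 ] rot [3.13  0.028 2.818] F [ 0.3  3.3 -0.2] op 0.0221 q [-0.37  0.55  1.64  0.02  0.92 -1.63]
lever ang 2.7882 r 0.09 yaw 2.8184
F rad 0.83 F tan -3.26
```

>>> carry_out(targets=[[[0, -0.0045, 0], -0.04], [[0, -0.0025, 0], -0.03]])

```text
time: 21.4
tool_pos: [0.5433, -0.1338, 0.0771]
tool_rot: [3.13, 0.029, 2.891]
contact_force: [1.2, 1.8, -1.3]
opening: 0.0228
```

>>> carry_out(targets=[[[0, -0.002, 0], -0.02]])

```text
time: 21.52
tool_pos: [0.5428, -0.1356, 0.0771]
tool_rot: [3.131, 0.029, 2.912]
contact_force: [1.0, 2.6, -0.6]
opening: 0.0221
```

>>> carry_out(targets=[[[0, -0.002, 0], -0.02]])

```text
time: 21.65
tool_pos: [0.5423, -0.1375, 0.0771]
tool_rot: [3.131, 0.029, 2.933]
contact_force: [0.8, 2.4, 0.1]
opening: 0.0222
```

Run:
```python
from h import *
lev()
```

```text
t 21.65 pos [ 0.5423 -0.1375  0.0771] rot [3.131 0.029 2.933] F [0.8 2.4 0.1] op 0.0222 q [-0.39  0.55  1.65  0.02  0.92 -1.77]
lever ang 2.9049 r 0.0901 yaw 2.9328
F rad -0.22 F tan -2.57
```

>>> carry_out(targets=[[[0, -0.0015, 0], -0.01]])

```text
time: 21.78
tool_pos: [0.542, -0.1389, 0.0771]
tool_rot: [3.131, 0.029, 2.944]
contact_force: [0.2, 2.3, 0.0]
opening: 0.0222
```

>>> carry_out(targets=[[[0, -0.0015, 0], -0.01]])

```text
time: 21.9
tool_pos: [0.5417, -0.1402, 0.0771]
tool_rot: [3.131, 0.029, 2.954]
contact_force: [-0.4, 2.6, 0.2]
opening: 0.0224
```

>>> carry_out(targets=[[[0, -0.0015, 0], -0.01]])

```text
time: 22.02
tool_pos: [0.5413, -0.1415, 0.0771]
tool_rot: [3.131, 0.029, 2.965]
contact_force: [0.3, 8.4, 0.2]
opening: 0.0222
```

>>> carry_out(targets=[[[0, -0.001, 0], 0]])

```text
time: 22.15
tool_pos: [0.5413, -0.1415, 0.077]
tool_rot: [3.13, 0.029, 2.965]
contact_force: [1.3, 9.8, 0.5]
opening: 0.0225
```

Run:
```python
from h import *
lev()
```

```text
t 22.15 pos [ 0.5413 -0.1415  0.077 ] rot [3.13  0.029 2.965] F [1.3 9.8 0.5] op 0.0225 q [-0.4   0.55  1.65  0.02  0.92 -1.81]
lever ang 2.9512 r 0.0902 yaw 2.9649
F rad 0.56 F tan -9.85
```

At the stop: no further travel, and the force went from 3 N to 10 N. I release gently, rise, and move clear to look.

>>> carry_out(targets=[[[0, 0, 0], 0], [[0, 0, 0], 0], [[0, 0, 0], 0], [[0, 0, 0], 0]], fingers=0.4)

```text
time: 22.65
tool_pos: [0.5419, -0.1431, 0.0774]
tool_rot: [3.132, 0.031, 2.966]
contact_force: [0.4, -0.5, -0.0]
opening: 0.054
```

>>> carry_out(targets=[[[0, 0, -0.03], 0], [[0, 0, -0.04], 0], [[0, 0, -0.05], 0], [[0, 0, -0.02], 0], [[0.05, 0, 0], 0], [[0.05, 0, 0], 0], [[0.03, 0, 0], 0], [[0, 0, 0], 0], [[0, 0, 0], 0]])

```text
time: 23.78
tool_pos: [0.4069, -0.122, 0.2181]
tool_rot: [3.135, 0.034, 2.965]
contact_force: [-0.0, -0.8, 0.2]
opening: 0.0553
```

Run:
```python
from h import *
st()
shot('scene',220,160,130,110,6,'s11');shot('top',190,130,180,150,4,'t11')
```

```text
t 23.77 pos [ 0.4069 -0.122   0.2181] rot [3.135 0.034 2.965] F [-0.  -0.8  0.2] op 0.0553 q [-0.49  0.15  1.82  0.02  1.15 -1.89]
```

View pics/s11.png

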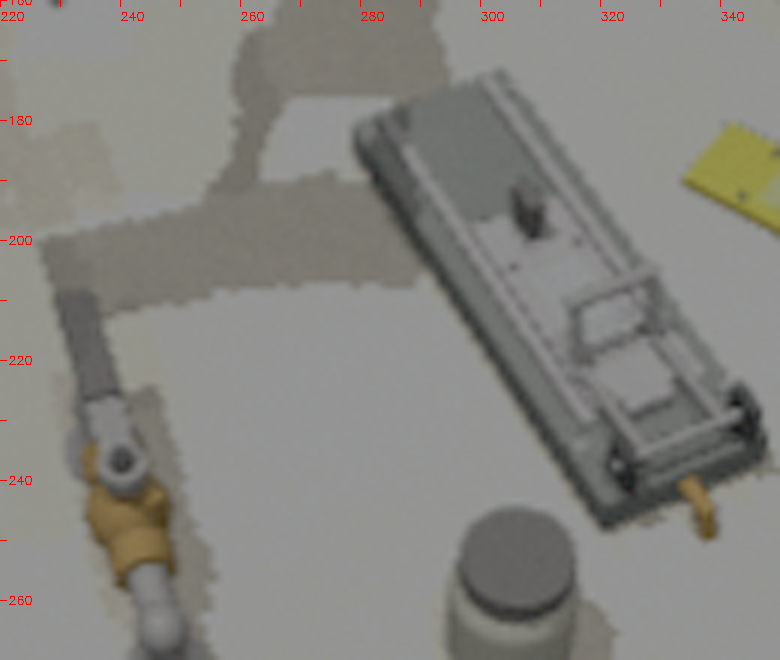

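View pics/t11.png

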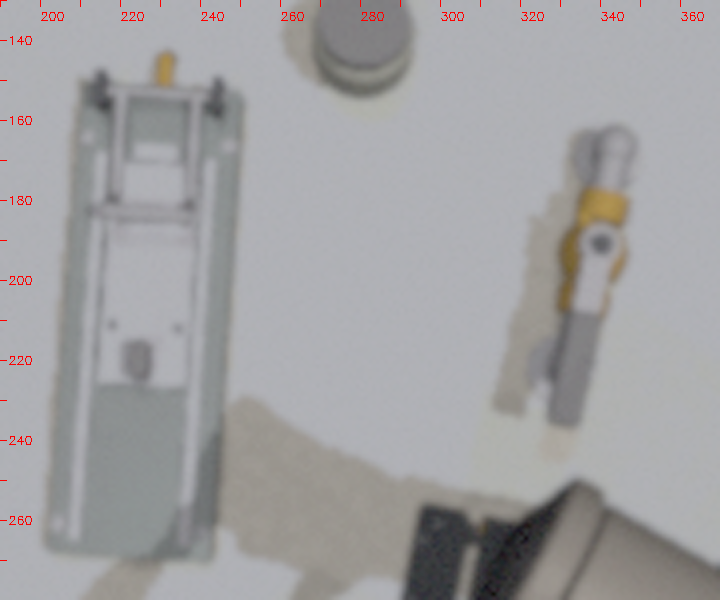

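Both views show the cell home under the clip (bar at top row ~182.5, rear edge at ~226.5), and the handle in line with the pipe (stem (340,191), tip (331,236)). The jar has not moved. I check the numbers once more, then hand in.

Run:
```python
from h import *
print('pred front edge',proj('top',T(H,[(.055,.02,.038),(.055,-.02,.038)])).round(1).tolist(),'fin',proj('top',[hold((-.08,0,.07))]).round(1))
a=ray('top',(331,235.5),.09)[:2]-C; print('lever angle seen',np.arctan2(a[1],a[0]),'pipe',np.arctan2(-.1435+.17275,.5602-.7055))
s=cv2.imread('pics/scene0.png'); e=cv2.imread('pics/raw_s11.png'); t=cv2.imread('pics/top0.png'); u=cv2.imread('pics/raw_t11.png')
for n,A,B,(x,y,w,h) in [('jar',s,e,(290,240,32,36)),('bottle',t,u,(420,245,45,35)),('beaker',t,u,(90,248,40,36)),('bottle s',s,e,(126,216,34,40)),('beaker s',s,e,(342,130,28,34))]:
    print(n,np.abs(A[y:y+h,x:x+w].astype(int)-B[y:y+h,x:x+w]).mean().round(1))
print(order.hand_in())
```

```text
pred front edge [[221.1, 170.0], [236.0, 170.9]] fin [[224.1 219.4]]
lever angle seen 2.967232366267722 pipe 2.9429400649610464
jar 1.8
bottle 5.7
beaker 7.3
bottle s 2.0
beaker s 2.3
the job is handed in; nothing more can be done
None
```

I lifted the clip to about 1.0 rad, slid the cell home and lowered the clip onto it. Then I turned the brass cock's handle to its open stop, released it, moved the arm clear and handed in at about 24 s.

**Cell:** it stopped moving at the expected home position (fin 80 mm behind the holder origin). Push force rose to about 9 N with no further travel. The rear edge was within about 1 pixel of the home prediction in the top view.

**Clip:** force jumped from about 3 to 12 N as it met the cell. Afterwards the bar matched the predicted position for about 0.115 rad within roughly 1 pixel.

**Handle:** it came up against the stop at about 10 N, measured at 2.95 rad. The camera gave 2.967 rad for the lever and 2.943 rad for the pipe. Those agree only to about 1.4°, which is within my pixel-reading error.

**Bottle, jar and beaker:** I never touched them. Before-and-after picture differences were small in the scene view (about 2 grey levels). In the top view the bottle and beaker areas differed more (about 6–7 levels), which I put down to the arm's changing shadow but did not check.

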